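Turn the steel protractor over against its stand

ROBOT

A 6-joint arm with a two-finger parallel gripper is mounted at the origin on the work surface. World frame = base frame: x ahead of the robot, y to its left, z up, the work surface at z = 0. Lengths are in m, angles in rad, forces in N, time in s.
With the tool pointing down it reaches from about 0.35 to 0.8 m from the base axis. Payload 7.3 kg.
Tool frame: the origin (TCP) lies at the very end of the fingers, on their centre line; the grasp point (between the pads) lies 19 mm behind it (manip.grip_depth is the z of the grasp point in the tool frame, in m); z points along the fingers, y is the line along which they close (so a half turn about z gives the same grasp; the last joint's range is limited). The gripper opens to 85 mm and grips with 20 to 120 N. Pads are 22 mm wide; open, the fingers measure 114 mm over their backs; the gripper's body (76 mm by 85 mm) begins 54 mm behind the grasp point. The pads swing forward as they close: fully open they stand 13 mm farther back than shut.
Start: joints at [-1.336, 0.342, 1.524, -0, 1.275, -0.146], TCP at [0.195, -0.487, 0.231] pointing down, gripper open.
Joint ranges: [-2.53, 2.53], [-0.77, 2.02], [0.04, 2.7], [-1, 4.14], [0.28, 2.66], [-3.11, 3.11]. Speed limits (rad/s): [2.57, 2.57, 3.14, 3.14, 3.14, 3.14].

INTERFACE

Orientations are given as a rotation vector (axis times angle).
In Python, from bench import manip gives the robot as it stands.
- The arm moves only by the shell command python3 -m handwheel 'ROWS' [FORCE]. ROWS is JSON, a list that holds one entry, the list of rows, each a list of 5 numbers: the shift along the tool's x, y, z in mm, then the turn about the tool's z in rad, then the closure, from 0 (fully open) to 1 (shut). A call has 1 to 20 rows; each row is the pose to reach, as a shift and turn from the pose commanded when the call began, along the tool's axes at that moment; what a row does not reach only later rows make up. A row lasts 1/10 s, in which the tool goes at most 50 mm and 8.59 degrees, less where a joint would pass 70% of its speed; a pose out of reach is approached as far as the arm can. A call with a gripper value outside its range is refused whole. The fingers move at their own pace and stop on an object; FORCE is the grip in N (left out, the last holds). Time passes only in rows, so rows that repeat a pose let the fingers close. It gives the time, the measured TCP pose, the force, the opening and the grip force at its end, in the units of the state.
- manip.read_state(): the state, without advancing time (a new reading comes with each control period).
- manip.read_camera(name): name is "scene" or "top" or "wrist"; returns (picture, depth): 480x640x3 uint8, red, green, blue; 480x640 float32, m along the optical axis (not along the pixel's ray), 0 where there is no reading.
- manip.camera_model(name): a dict with "camera_matrix" (3x3 intrinsics, pixels), "world_to_cam" (4x4, takes a point from world to camera coordinates); the wrist camera has in their place "mount" (4x4, takes a point from camera to tool coordinates, whose origin is the TCP and whose axes are the flange's). Camera axes: x right, y down, z forward; pixel columns grow to the right and rows downward; lengths in m; the calibration is good to about 2 mm. A picture is of the moment at which its call begins: read the wrist's pose just before it. camera_model takes no time and is no camera call.
- manip.job_done(): hands the job in; it is judged then, once.
The state is a dict: "time": time; "joints": joint angles; "joint_vel": joint speeds; "effort": joint torques, N m; "tcp_pos": TCP position; "eef_rot": TCP orientation; "ft_force": force on the tool from outside, world axes, zero at the start; "torque": the same for the moment, N m; "grip_width": finger opening in m; "finger_force": force on a finger pad.
Only numpy, scipy, OpenCV 4.12 (cv2) and the standard library are available. Lean on these libraries where they do the work, as an engineer would, in place of code of your own. Each camera call takes 0.05 s, during which the arm holds its last target. There are 200 camera calls.

TASK

The flat steel alignment protractor lies engraved face down on the desk in front of the low cork-topped stand. Push it up against the stand's front face until it stands on its edge there, turn it over from there onto the cork and ease it down without letting it slam, then slide it home so that it lies flat, engraved face up, its short edge flush and square against the strip at the back of the stand. Leave the tumbler, the acrylic box and the two cartridges where they are.

Things in the scene. Friction and masses are not known exactly. Their poses are not given: they have to be found in the camera images.
- stand: Fixed rigid wooden stand, 160 mm deep (its x), 220 mm wide (its y), cork top 45 mm above the desk. Origin: centre of its underside, on the desk. Its +x runs to the robot's left (within 0.4 rad), from its upright front face (x = -80 mm, down to the desk) to the strip at its back: 12 mm above the cork, 15 mm thick, full width, front face at x = +65 mm.
- plate_c (a point): Centre of the loose steel-faced plate: rectangle 140 (its x) by 110 (its y) by 8 mm, sharp edges, 0.25 to 0.5 kg, centre of mass here. Its z points out of the plain back (up at the start); engraved face on -z. One 110 mm edge looks at the stand's front (within 0.25 rad), up to 90 mm off. Too wide to grasp, tight on the desk: fingers pressing its far short edge with 10 to 15 N can raise it by friction only (about 0.6).
- tumbler: Green glass tumbler, 72 mm across the rim, 100 mm tall, upright and loose beside the stand; origin at the centre of its underside. To be left alone.
- acrylic_box: Smoked acrylic box 85 x 85 x 55 mm with a black twist cap on top (81 mm tall in all), loose; origin at the centre of its underside. To be left alone.
- cartridge_a: Black plastic cartridge, 105 x 65 x 18 mm (long along its x) with a 12 mm tongue at its -x end, loose, lying flat; origin at the centre of its underside. To be left alone.
- cartridge_b: Second cartridge, the same as the first. To be left alone.
Things that resemble listed ones, but are neither listed nor needed, are in the scene too. What is meant by the part that bears plate_c is not orange or turquoise, and is the smaller of those in its own colour.

How it is judged:
On the way, in this order (a step that is already met when the one before it is completed fails the run):
1. the plate stands on its edge (within 17 degrees of upright), its foot on the desk, against the stand's front (angle between plate_c's own z axis and vertical between 1.27 and 1.87 rad and height (world z) of plate_c below 0.085 m and contact force between plate and stand above 0.1 N), for 0.1 s.
2. the plate lies turned over on the cork, back down (angle between plate_c's own z axis and vertical above 2.95 rad and z of plate_c in the frame of stand above 0.044 m and x of plate_c in the frame of stand above -0.09 m), for 0.1 s.
At the end, for the whole second after the job is handed in: The plate lies at rest flat on the cork (within 0.08 rad), engraved face up, its short edge against the back strip (centre within 5 mm of the position where it touches), square to the strip within 0.06 rad and not overhanging the ends of the stand (angle between plate_c's own z axis and vertical above 3.06 rad and z of plate_c in the frame of stand between 0.045 and 0.053 m and x of plate_c in the frame of stand between -0.01 and 0.001 m and y of plate_c in the frame of stand between -0.055 and 0.055 m and angle between the x axis of plate_c and the x axis of stand, either way round below 0.06 rad and linear speed of plate below 0.01 m/s).
It fails at once if tumbler moved more than 20 mm (distance of tumbler from where it was at the start of the episode above 0.02 m).
It fails at once if acrylic box moved more than 20 mm (distance of acrylic_box from where it was at the start of the episode above 0.02 m).
It fails at once if cartridge a moved more than 20 mm (distance of cartridge_a from where it was at the start of the episode above 0.02 m).
It fails at once if cartridge b moved more than 20 mm (distance of cartridge_b from where it was at the start of the episode above 0.02 m).
It fails at once if the plate, tipped past upright, let fall or slammed (turning faster than 11 rad/s) (angular speed of plate above 11 rad/s and angle between plate_c's own z axis and vertical above 1.75 rad).
It also fails if it takes over 72 s, if anything falls off the work surface, if the arm or the gripper's body presses on something with over 40 N, if the wrist force passes 120 N, or if a joint passes its speed limit or range.

## Working session

There is one attempt and no reset: what is moved stays moved. The work goes in short steps, Python scripts to look and compute and a shell command to move; the robot and the scene stay as the last step left them, time stands still between calls to the robot, and variables do not carry over. Pictures are saved under pics/ and viewed, at most 13 in all, crops included, and the job is handed in when it is done.

```bash
ls; mkdir -p pics
python3 - <<'E'
from bench import manip
import cv2,numpy as np
s=manip.read_state();print(s)
for n in ["scene","top"]:
    im,d=manip.read_camera(n);cv2.imwrite(f"pics/{n}0.png",im[:,:,::-1]);np.savez(f"pics/{n}0.npz",im=im,d=d)
    m=manip.camera_model(n);print(n,m)
print(manip.camera_model("wrist"),manip.grip_depth)
E
```

```text
pics
{'time': 0.0, 'joints': array([-1.33599896e+00,  3.42728402e-01,  1.52504245e+00,  1.16578030e-05,
        1.27541402e+00, -1.45995535e-01]), 'joint_vel': array([-0.00032086, -0.0009843 ,  0.00122101,  0.0021249 ,  0.00220934,
        0.00157799]), 'effort': array([-1.20555931e-03, -4.33679438e+01, -2.46014625e+01, -4.05771834e-04,
        7.75864057e-03, -5.20728548e-06]), 'tcp_pos': array([ 0.19504793, -0.48697441,  0.23061415]), 'eef_rot': array([-3.08326044e+00, -5.94234382e-01,  9.34676644e-05]), 'ft_force': array([-0.58344493,  0.18178184,  0.15384776]), 'torque': array([ 0.00338216, -0.02699531, -0.0211459 ]), 'finger_force': 0.0, 'grip_width': 0.08562537150902795}
scene {'camera_matrix': array([[511.68005255,   0.        , 322.24007506],
       [  0.        , 511.68005255, 248.94597223],
       [  0.        ,   0.        ,   1.        ]]), 'world_to_cam': array([[ 0.61811176,  0.78589282,  0.0176161 , -0.34022037],
       [ 0.57687593, -0.43826715, -0.68930114, -0.29910897],
       [-0.53399626,  0.43622745, -0.72426073,  1.38508439],
       [ 0.        ,  0.        ,  0
[... 297 characters left out ...]
978,  0.01395883, -0.05350938,  0.53780743],
       [ 0.05343031, -0.00597767, -0.99855369,  1.08018821],
       [ 0.        ,  0.        ,  0.        ,  1.        ]])}
{'camera_matrix': array([[413.02439564,   0.        , 321.48635636],
       [  0.        , 413.02439564, 234.57860658],
       [  0.        ,   0.        ,   1.        ]]), 'mount': array([[-1.88650030e-03, -9.64051684e-01, -2.65708095e-01,
         6.85650057e-02],
       [ 9.99998124e-01, -1.93550013e-03, -7.74330844e-05,
         1.07251437e-03],
       [-4.39628557e-04, -2.65707742e-01,  9.64053527e-01,
        -1.43270711e-01],
       [ 0.00000000e+00,  0.00000000e+00,  0.00000000e+00,
         1.00000000e+00]])} -0.0187
```

View pics/scene0.png

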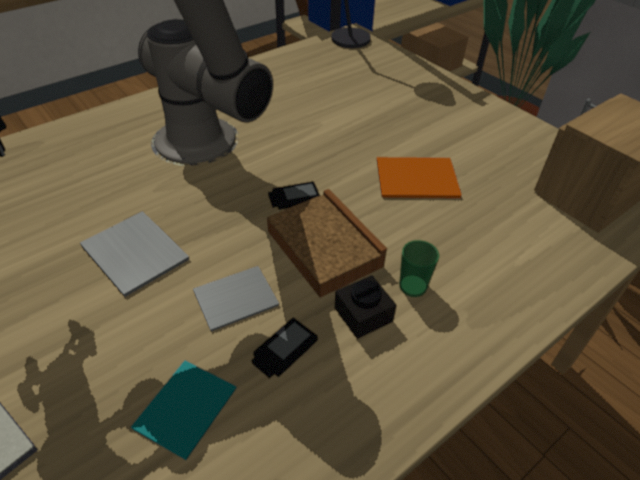

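View pics/top0.png

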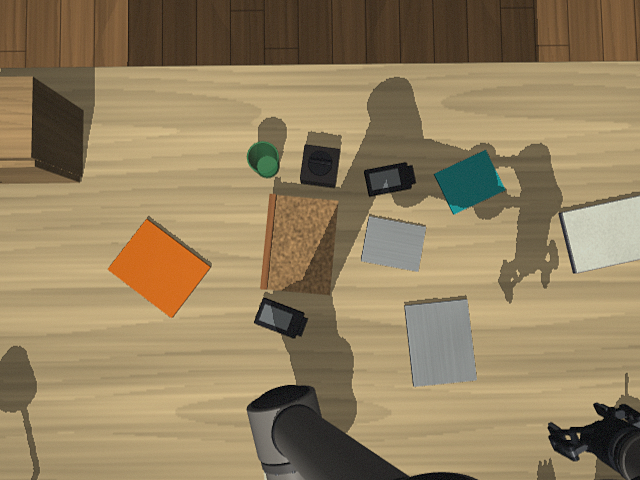

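The larger silver plate (440,341), the white one (600,232), the orange (160,267) and the turquoise (470,182) could all be mistaken for the target. The smaller silver plate at (393,243) in the top view matches the description. The stand is at (300,243), the box at (320,165), the tumbler at (263,160) and the cartridges at (389,180) and (281,317).

```bash
cat > h.py <<'E'
from bench import manip
import cv2,numpy as np
from scipy.spatial.transform import Rotation as R
def cam(n):
    im,d=manip.read_camera(n); m=manip.camera_model(n); return im,d,m['camera_matrix'],m['world_to_cam']
def ray(px,K,W,z):
    px=np.atleast_2d(px).astype(float); C=-W[:3,:3].T@W[:3,3]
    v=np.c_[px,np.ones(len(px))]@np.linalg.inv(K).T@W[:3,:3]
    return (C+v*((z-C[2])/v[:,2])[:,None])
def st():
    s=manip.read_state();M=R.from_rotvec(s['eef_rot']).as_matrix()
    print('t',round(s['time'],2),'tcp',(s['tcp_pos']*1e3).round(1),'tool x',M[:,0].round(3),'y',M[:,1].round(3),'z',M[:,2].round(3),'F',s['ft_force'].round(1),'grip',round(s['grip_width']*1e3,1),'j',s['joints'].round(2));return s,M
E
python3 - <<'E'
from h import *
f=np.load('pics/top0.npz');im,d=f['im'],f['d'];m=manip.camera_model('top');K,W=m['camera_matrix'],m['world_to_cam']
hsv=cv2.cvtColor(im,cv2.COLOR_RGB2HSV)
def rect(mask,z,seed,name):
    n,l,s,c=cv2.connectedComponentsWithStats(cv2.morphologyEx(mask.astype(np.uint8),cv2.MORPH_OPEN,np.ones((3,3))))
    k=l[seed[1],seed[0]]; cn=max(cv2.findContours((l==k).astype(np.uint8),0,2)[0],key=cv2.contourArea)[:,0]
    P=ray(cn,K,W,z)[:,:2]*1e3; r=cv2.minAreaRect(P.astype(np.float32)); print(name,k,np.round(r[0],1),np.round(r[1],1),round(r[2],2)); print(np.round(cv2.boxPoints(r),0).tolist())
rect((hsv[...,1]<45)&(hsv[...,2]>110),.008,(393,243),'plate')
# stand top via depth -> height
v,u=np.mgrid[:480,:640]; P=np.stack([(u-K[0,2])/K[0,0]*d,(v-K[1,2])/K[1,1]*d,d],-1)-W[:3,3]; Z=(P@W[:3,:3])[...,2]
rect((Z>.037)&(Z<.075)&(hsv[...,0]<25)&(hsv[...,1]>60),.045,(300,230),'stand')
rect((Z>.037)&(Z<.051),.045,(300,230),'cork')
print('plate Z',Z[243,393],'cork Z',np.median(Z[220:250,285:305]))
for n,p,z in [('box',(320,163),.081),('tumbler',(263,155),.1),('ca',(389,180),.018),('cb',(281,317),.018)]: print(n,ray(p,K,W,z).round(3))
cv2.imwrite('pics/crop.png',cv2.resize(im[130:350,230:450,::-1],None,fx=2.7,fy=2.7))
st()
E
```

```text
plate 3 [ 532.4 -200.4] [139.  110.8] 78.61
[[464.0, -258.0], [573.0, -279.0], [600.0, -143.0], [492.0, -121.0]]
stand 3 [531.9  24.2] [161.3 222.3] 83.9
[[413.0, -44.0], [634.0, -68.0], [651.0, 93.0], [430.0, 116.0]]
cork 7 [530.6  16.4] [145.5 220. ] 83.9
[[414.0, -44.0], [632.0, -68.0], [648.0, 77.0], [429.0, 100.0]]
plate Z 0.007800918106005384 cork Z 0.0453232638486902
box [[ 0.713 -0.027  0.081]]
tumbler [[0.728 0.1   0.1  ]]
ca [[ 0.684 -0.192  0.018]]
cb [[0.362 0.07  0.018]]
t 0.1 tcp [ 195.1 -487.   230.7] tool x [0.928 0.372 0.   ] y [ 0.372 -0.928 -0.001] z [-0.     0.001 -1.   ] F [ 0.5 -0.6  0.5] grip 85.2 j [-1.34  0.34  1.52  0.    1.28 -0.15]
```

View pics/crop.png

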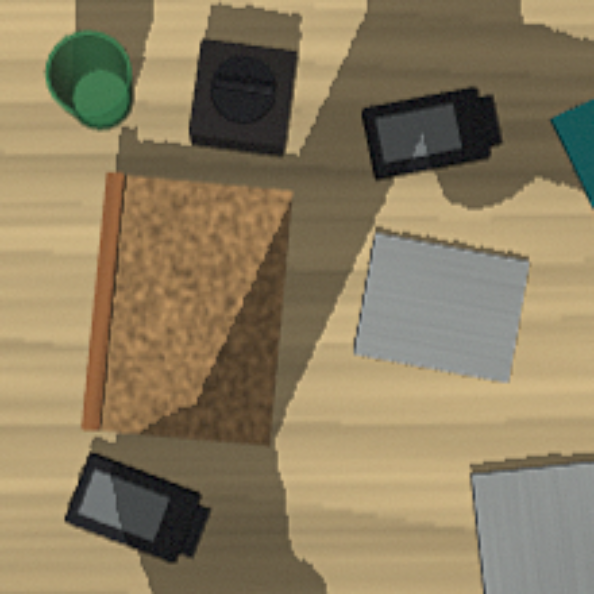

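The crop shows the plain silver plate, about 139 × 111 mm, at crop pixel (442,305), with one short edge facing the stand's front. That confirms the choice, so I'll approach behind its far edge.

```bash
python3 -m handwheel '[[[45,-7,20,-0.14,0.4],[90,-14,40,-0.28,0.4],[135,-20,60,-0.42,0.4],[180,-27,80,-0.56,0.4],[225,-34,100,-0.7,0.4],[270,-40,120,-0.84,0.4],[320,-47,140,-0.98,0.4],[369,-54,160,-1.083,0.4],[369,-54,190,-1.083,0.4],[369,-54,190,-1.083,0.4],[369,-54,190,-1.083,0.4],[369,-54,190,-1.083,0.4]]]' 40; python3 -c "from h import *;st()"
```

```text
time: 1.3
tcp_pos: [0.5175, -0.3014, 0.0428]
eef_rot: [2.337, 2.096, 0.0]
ft_force: [0.3, -1.0, 0.2]
grip_width: 0.0512
finger_force: 0.0
t 1.3 tcp [ 517.5 -301.4   42.8] tool x [ 0.108  0.994 -0.001] y [ 0.994 -0.108  0.002] z [ 0.001 -0.001 -1.   ] F [ 0.3 -1.   0.2] grip 51.2 j [-0.66  0.67  1.53 -0.    0.93 -0.55]
```

```bash
python3 -m handwheel '[[[0,0,20,0,0.4],[0,0,36,0,0.4],[0,0,38,0,0.4],[0,0,38,0,0.4]]]'; python3 -m handwheel '[[[0,0,2,0,0.4],[0,0,2,0,0.4]]]';python3 -m handwheel '[[[0,0,2,0,0.4],[0,0,2,0,0.4]]]'
```

```text
time: 1.7
tcp_pos: [0.5175, -0.3012, 0.0045]
eef_rot: [2.338, 2.097, 0.0]
ft_force: [-0.7, 0.3, -0.1]
grip_width: 0.0513
finger_force: 0.0
time: 1.9
tcp_pos: [0.518, -0.3007, 0.0023]
eef_rot: [2.336, 2.098, 0.0]
ft_force: [-0.5, 0.4, 0.6]
grip_width: 0.0512
finger_force: 0.0
time: 2.1
tcp_pos: [0.5177, -0.3001, -0.0006]
eef_rot: [2.337, 2.099, -0.0]
ft_force: [-0.1, 0.1, -0.4]
grip_width: 0.0509
finger_force: 0.0
```

```bash
for i in 1 2; do python3 -m handwheel '[[[0,0,1.5,0,0.4],[0,0,1.5,0,0.4]]]'; done
```

```text
time: 2.3
tcp_pos: [0.5176, -0.3, -0.0024]
eef_rot: [-2.337, -2.099, 0.0]
ft_force: [-0.5, 0.3, -0.0]
grip_width: 0.0514
finger_force: 0.0
time: 2.5
tcp_pos: [0.5178, -0.3002, -0.0032]
eef_rot: [2.337, 2.099, 0.0]
ft_force: [-1.1, 1.1, 4.8]
grip_width: 0.0514
finger_force: 2.1
```

```bash
python3 -m handwheel '[[[0,0,-4,0,0.4],[8,0,-4,0,0.4],[14,0,-4,0,0.4],[20,0,-4,0,0.4],[26,0,-4,0,0.4],[32,0,-4,0,0.4],[38,0,-4,0,0.4],[44,0,-4,0,0.4],[50,0,-4,0,0.4],[56,0,-4,0,0.4],[62,0,-4,0,0.4],[67,0,-4,0,0.4],[72,0,-4,0,0.4],[76,0,-4,0,0.4],[80,0,-4,0,0.4],[82,0,-4,0,0.4],[84,0,-4,0,0.4],[84,0,-4,0,0.4]]]'
python3 - <<'E'
from h import *
im,d,K,W=cam('scene');im2,_,_,_=cam('top');cv2.imwrite('pics/a.png',np.hstack([im[130:370,150:450],im2[130:370,220:500]])[:,:,::-1])
E
```

```text
time: 4.3
tcp_pos: [0.5266, -0.2163, 0.0003]
eef_rot: [-2.337, -2.099, -0.0]
ft_force: [-0.4, -0.1, 0.0]
grip_width: 0.0513
finger_force: 0.0
```

View pics/a.png

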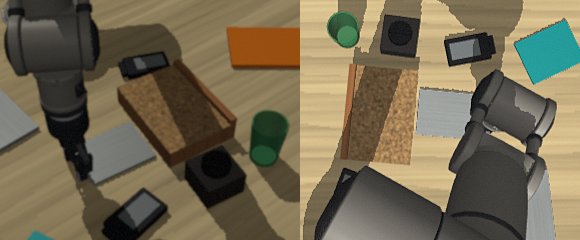

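The plate is now square to the stand and only a few mm from its front face. I'll push until there's contact.

```bash
python3 -m handwheel '[[[2,0,0,0,0.4],[4,0,0,0,0.4],[6,0,0,0,0.4],[6,0,0,0,0.4]]]'; for i in 1 2 3; do python3 -m handwheel '[[[1,0,0,0,0.4],[1,0,0,0,0.4]]]'; done
```

```text
time: 4.8
tcp_pos: [0.5273, -0.2104, 0.0003]
eef_rot: [2.337, 2.1, 0.0]
ft_force: [-0.5, -1.2, 0.2]
grip_width: 0.0512
finger_force: 0.2
time: 5.0
tcp_pos: [0.5274, -0.2096, 0.0003]
eef_rot: [2.337, 2.099, 0.0]
ft_force: [-0.3, -1.7, -0.4]
grip_width: 0.0515
finger_force: 0.5
time: 5.2
tcp_pos: [0.5275, -0.2087, 0.0003]
eef_rot: [2.337, 2.099, -0.0]
ft_force: [0.5, -1.8, 0.2]
grip_width: 0.0511
finger_force: 0.7
time: 5.4
tcp_pos: [0.5277, -0.2079, 0.0004]
eef_rot: [2.336, 2.099, -0.0]
ft_force: [-0.2, -2.3, 0.0]
grip_width: 0.0517
finger_force: 1.6
```

```bash
for i in 1 2 3 4; do python3 -m handwheel '[[[1,0,0,0,0.4],[1,0,0,0,0.4]]]'|grep -E 'tcp_pos|ft_f'; done
```

```text
tcp_pos: [0.5278, -0.2078, 0.0004]
ft_force: [-1.2, -7.1, -0.4]
tcp_pos: [0.5278, -0.2077, 0.0005]
ft_force: [-1.9, -10.4, -1.8]
tcp_pos: [0.5279, -0.2076, 0.0006]
ft_force: [-2.6, -14.6, -1.4]
tcp_pos: [0.528, -0.2075, 0.0007]
ft_force: [-4.0, -17.7, -0.7]
```

```bash
python3 -m handwheel '[[[-7,0,0,0,0.4],[-7,0,3.5,0,0.4],[-7,0,3.5,0,0.4],[-4,0,3.5,0,0.4],[-2,0,3.5,0,0.4],[-1,0,3.5,0,0.4],[-1,0,3.5,0,0.4]]]'
```

```text
time: 6.9
tcp_pos: [0.5279, -0.2078, -0.0031]
eef_rot: [2.333, 2.098, -0.005]
ft_force: [-4.7, -17.7, -1.3]
grip_width: 0.0514
finger_force: 9.1
```

```bash
python3 -m handwheel '[[[0,0,-2,0,0.4],[0,0,-5,0,0.4],[0,0,-8,0,0.4],[0,0,-12,0,0.4],[0,0,-16,0,0.4],[0.5,0,-20,0,0.4],[1,0,-24,0,0.4],[1,0,-24,0,0.4]]]'
python3 - <<'E'
from h import *
im,d,K,W=cam('scene');cv2.imwrite('pics/b.png',cv2.resize(im[160:360,150:420,::-1],None,fx=2,fy=2))
E
```

```text
time: 7.7
tcp_pos: [0.5282, -0.2061, 0.0215]
eef_rot: [2.333, 2.098, -0.003]
ft_force: [-3.1, -13.4, -0.1]
grip_width: 0.0513
finger_force: 7.2
```

View pics/b.png

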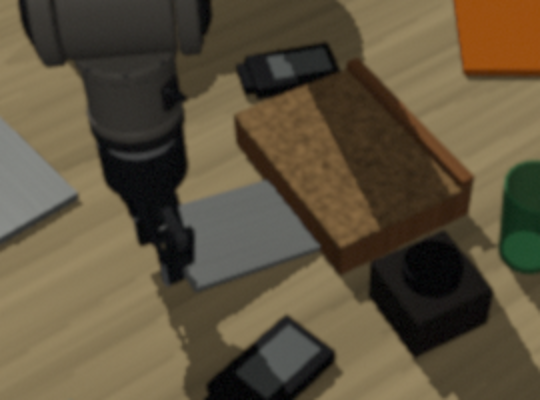

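```bash
python3 -m handwheel '[[[0.5,0,-4,0,0.4],[1,0,-8,0,0.4],[2,0,-12,0,0.4],[3,0,-16,0,0.4],[4,0,-20,0,0.4],[5,0,-24,0,0.4],[6.5,0,-28,0,0.4],[9,0,-35,0,0.4],[9,0,-35,0,0.4]]]'
cat >> h.py <<'E'
sx=np.array([.106,.994]);O=np.array([532,24.])
def prof(n='scene',ylim=(-65,45)):
    im,d,K,W=cam(n);hsv=cv2.cvtColor(im,cv2.COLOR_RGB2HSV)
    v,u=np.mgrid[:480,:640]; P=np.stack([(u-K[0,2])/K[0,0]*d,(v-K[1,2])/K[1,1]*d,d],-1)-W[:3,3]; P=(P@W[:3,:3])*1e3
    q=P[...,:2]-O; X=q@sx; Y=q@np.array([-sx[1],sx[0]]); Z=P[...,2]
    m=(d>0)&(hsv[...,1]<60)&(hsv[...,2]>60)&(X>-260)&(X<70)&(Y>-90)&(Y<60)&(Z>-5)&(Z<170)
    m=cv2.morphologyEx(m.astype(np.uint8),cv2.MORPH_OPEN,np.ones((3,3)));k,l,s,c=cv2.connectedComponentsWithStats(m)
    m=l==1+np.argmax(s[1:,4]); D=np.c_[X[m],Y[m],Z[m]]
    r=lambda a:np.percentile(a,[1,25,50,75,99]).round(0)
    c0=D.mean(0);nv=np.linalg.svd(D-c0,full_matrices=False)[2][2]
    print(n,m.sum(),'X',r(D[:,0]),'Y',r(D[:,1]),'Z',r(D[:,2]),'normal',nv.round(3),'tilt deg',np.degrees(np.arccos(abs(nv[2]))).round(1)); return im,D
E
python3 -c "
from h import *
prof();prof('top');st()"
```

```text
time: 8.65
tcp_pos: [0.5293, -0.1959, 0.0568]
eef_rot: [2.334, 2.099, -0.002]
ft_force: [-2.6, -9.3, 2.0]
grip_width: 0.0512
finger_force: 4.9
scene 1791 X [-207. -166. -140. -113.  -85.] Y [-72. -53. -30.   1.  34.] Z [ 7. 21. 34. 47. 66.] normal [-0.454 -0.007 -0.891] tilt deg 27.0
top 2137 X [-186. -160. -135. -108.  -83.] Y [-75. -46. -20.   7.  36.] Z [ 1. 20. 33. 45. 58.] normal [ 0.43  -0.02   0.903] tilt deg 25.5
t 8.75 tcp [ 529.3 -196.1   56.4] tool x [ 0.106  0.994 -0.003] y [ 0.994 -0.106  0.001] z [ 0.001 -0.003 -1.   ] F [ -2.1 -10.1   2.4] grip 51.2 j [-0.49  0.6   1.63 -0.    0.91 -0.38]
```

```bash
python3 -m handwheel '[[[2.5,0,-5.5,0,0.4],[5,0,-11,0,0.4],[8,0,-16,0,0.4],[11,0,-21,0,0.4],[14.5,0,-26,0,0.4],[18,0,-31,0,0.4],[22,0,-35,0,0.4],[25.5,0,-39,0,0.4],[30,0,-42,0,0.4],[34,0,-45,0,0.4],[39,0,-48,0,0.4],[43,0,-51,0,0.4],[48,0,-53,0,0.4],[53,0,-55,0,0.4],[53,0,-55,0,0.4]]]'; python3 -c "
from h import *
prof();prof('top')"
```

```text
time: 10.25
tcp_pos: [0.5357, -0.1453, 0.1146]
eef_rot: [2.329, 2.096, -0.003]
ft_force: [-8.2, -14.3, 23.0]
grip_width: 0.0508
finger_force: 13.8
scene 241 X [-155. -136. -122. -109.  -96.] Y [-71. -52. -35. -12.  24.] Z [ 26.  47.  68.  91. 121.] normal [0.853 0.002 0.522] tilt deg 58.5
top 760 X [-119. -109. -100.  -91.  -82.] Y [-72. -47. -22.   4.  35.] Z [ 5. 22. 36. 50. 67.] normal [ 0.861 -0.01   0.509] tilt deg 59.4
```

```bash
python3 -m handwheel '[[[0,0,-2,0,0.4],[2,0,-5,0,0.4],[5,0,-8,0,0.4],[8,0,-11,0,0.4],[11.5,0,-13.5,0,0.4],[15,0,-15,0,0.4],[18.5,0,-17,0,0.4],[22,0,-18.5,0,0.4],[26,0,-20,0,0.4],[30,0,-21,0,0.4],[33.5,0,-22,0,0.4],[33.5,0,-22,0,0.4]]]'; python3 -c "
from h import *
prof('top')"
```

```text
time: 11.55
tcp_pos: [0.5383, -0.1082, 0.1329]
eef_rot: [2.336, 2.1, 0.0]
ft_force: [-0.1, 0.1, 0.2]
grip_width: 0.0515
finger_force: 0.0
top 299 X [-231. -211. -194. -179. -163.] Y [ 8. 18. 24. 31. 37.] Z [ 2.  7.  9. 10. 13.] normal [-0.001 -0.007 -1.   ] tilt deg 0.4
```

Run:
```python
from h import *
im,d,K,W=cam('scene');im2,_,_,_=cam('top');cv2.imwrite('pics/c.png',cv2.resize(np.hstack([im[130:370,150:450],im2[130:370,220:500]])[:,:,::-1],None,fx=1.37,fy=1.37))
```

```text
(no output)
```

View pics/c.png

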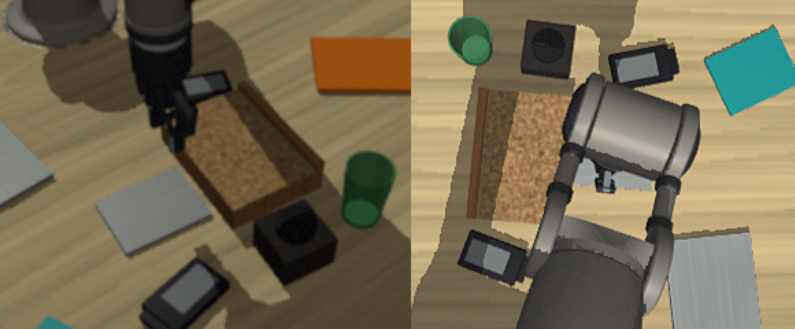

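The finger slipped off and the plate dropped back flat on the desk, plain back still up and square, at left-crop pixel (155,210). Nothing is lost: I'll go behind it again and repeat the lift, this time keeping the preload along the plate.

```bash
python3 -m handwheel '[[[-45,0,0,0,0.4],[-90,0,0,0,0.4],[-135,0,0,0,0.4],[-180,0,0,0,0.4],[-205,0,0,0,0.4],[-205,0,50,0,0.4],[-205,0,100,0,0.4],[-205,0,128,0,0.4],[-205,0,128,0,0.4],[-205,0,128,0,0.4]]]'; python3 -c "
from h import *
prof('top');prof();st()"
```

```text
time: 12.7
tcp_pos: [0.5166, -0.3129, 0.0053]
eef_rot: [2.337, 2.099, -0.0]
ft_force: [0.3, -0.2, 0.7]
grip_width: 0.051
finger_force: 0.0
top 2703 X [-231. -197. -162. -127.  -93.] Y [-74. -46. -18.   9.  36.] Z [ 2.  7.  8. 10. 13.] normal [ 0.    -0.006  1.   ] tilt deg 0.3
scene 3035 X [-234. -204. -169. -133.  -97.] Y [-72. -50. -22.   7.  37.] Z [ 1.  6.  7.  8. 11.] normal [-0.001 -0.006  1.   ] tilt deg 0.3
t 12.8 tcp [ 517.6 -313.6    7. ] tool x [ 0.107  0.994 -0.002] y [ 0.994 -0.107  0.003] z [ 0.003 -0.002 -1.   ] F [ 0.3 -0.6  0.3] grip 51.2 j [-0.67  0.73  1.54 -0.    0.87 -0.56]
```

```bash
python3 -m handwheel '[[[0,0,5,0,0.4],[20,0,8,0,0.4],[50,0,8,0,0.4],[75,0,8,0,0.4],[85,0,8,0,0.4],[90,0,8,0,0.4],[94,0,8,0,0.4],[98,0,8,0,0.4],[101,0,8,0,0.4],[104,0,8,0,0.4],[106,0,8,0,0.4],[106,0,8,0,0.4]]]'; python3 -m handwheel '[[[1,0,0,0,0.4],[2,0,0,0,0.4],[2,0,0,0,0.4]]]'
```

```text
time: 14.0
tcp_pos: [0.5281, -0.208, -0.003]
eef_rot: [2.336, 2.098, -0.0]
ft_force: [0.2, -4.2, 1.3]
grip_width: 0.0511
finger_force: 2.3
time: 14.3
tcp_pos: [0.5282, -0.2079, -0.0029]
eef_rot: [2.334, 2.097, -0.002]
ft_force: [-1.7, -11.8, 1.0]
grip_width: 0.0514
finger_force: 6.4
```

```bash
python3 -m handwheel '[[[0.5,0,-3,0,0.4],[0.5,0,-6,0,0.4],[0.5,0,-12,0,0.4],[1,0,-18,0,0.4],[1.5,0,-24,0,0.4],[2.5,0,-30,0,0.4],[3.7,0,-35.6,0,0.4],[5,0,-41.5,0,0.4],[6.7,0,-47,0,0.4],[8.6,0,-52.7,0,0.4],[10.9,0,-58,0,0.4],[13.2,0,-63.5,0,0.4],[15.8,0,-68.6,0,0.4],[18.8,0,-73.8,0,0.4],[21.8,0,-78.7,0,0.4],[25,0,-83.6,0,0.4],[28.5,0,-88,0,0.4],[32,0,-92.5,0,0.4],[36,0,-96.8,0,0.4],[36,0,-96.8,0,0.4]]]'; python3 -c "
from h import *
prof('top')"
```

```text
time: 16.3
tcp_pos: [0.5322, -0.1705, 0.0948]
eef_rot: [2.334, 2.098, -0.001]
ft_force: [-1.5, -7.1, 4.6]
grip_width: 0.0512
finger_force: 4.2
top 1533 X [-155. -136. -119. -101.  -82.] Y [-72. -47. -21.   6.  36.] Z [ 6. 26. 43. 61. 80.] normal [ 0.709 -0.021  0.705] tilt deg 45.2
```

```bash
python3 -m handwheel '[[[4.5,0,-3.5,0,0.4],[8.8,0,-7.3,0,0.4],[13.2,0,-10.8,0,0.4],[17.8,0,-14,0,0.4],[22.5,0,-17.2,0,0.4],[27.5,0,-20.2,0,0.4],[32.5,0,-22.8,0,0.4],[37.8,0,-25.3,0,0.4],[37.8,0,-25.3,0,0.4]]]'; python3 -c "
from h import *
prof('top')"
```

```text
time: 17.25
tcp_pos: [0.5367, -0.1335, 0.1215]
eef_rot: [2.332, 2.096, -0.0]
ft_force: [-2.9, -8.8, 15.3]
grip_width: 0.0514
finger_force: 8.5
top 426 X [-105.  -97.  -92.  -87.  -82.] Y [-73. -48. -26.   2.  33.] Z [ 5. 18. 27. 38. 54.] normal [-0.91   0.008 -0.414] tilt deg 65.5
```

```bash
python3 -m handwheel '[[[5.4,0,-2.3,0,0.4],[10.8,0,-4.5,0,0.4],[16.4,0,-6.3,0,0.4],[22,0,-7.9,0,0.4],[28,0,-9.2,0,0.4],[33.5,0,-10.3,0,0.4],[33.5,0,-10.3,0,0.4]]]'; python3 -m handwheel '[[[4,0,-0.6,0,0.4],[8,0,-1,0,0.4],[12,0,-1.5,0,0.4],[12,0,-1.5,0,0.4]]]'
```

```text
time: 18.0
tcp_pos: [0.5407, -0.0993, 0.1327]
eef_rot: [2.332, 2.096, 0.003]
ft_force: [-4.2, -4.3, 21.3]
grip_width: 0.0515
finger_force: 9.4
time: 18.4
tcp_pos: [0.5401, -0.0857, 0.1302]
eef_rot: [-2.335, -2.099, 0.001]
ft_force: [-0.1, 0.6, -0.4]
grip_width: 0.0511
finger_force: 0.0
```

Run:
```python
from h import *
im,d,K,W=cam('scene');im2,_,_,_=cam('top');cv2.imwrite('pics/d.png',cv2.resize(np.hstack([im[130:370,150:450],im2[130:370,220:500]])[:,:,::-1],None,fx=1.37,fy=1.37))
```

```text
(no output)
```

View pics/d.png

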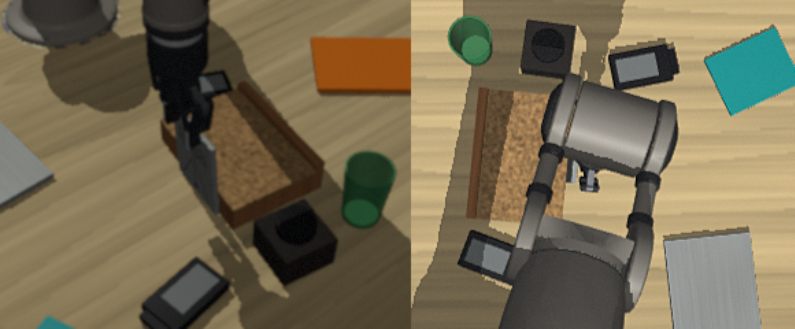

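The plate is upright against the stand's front, at left-crop pixel (200,170). Next I'll back off, go above it, turn 90° and straddle its top edge.

```bash
python3 -m handwheel '[[[-20,0,0,0,0.4],[-30,0,-30,0,0.3],[-30,0,-70,0,0.2],[-30,0,-90,0.14,0.1],[-10,0,-90,0.28,0],[10,0,-90,0.42,0],[24,-1,-90,0.56,0],[24,-1,-90,0.7,0],[24,-1,-90,0.84,0],[24,-1,-90,0.98,0],[24,-1,-90,1.12,0],[24,-1,-90,1.26,0],[24,-1,-90,1.4,0],[24,-1,-90,1.54,0],[24,-1,-90,1.571,0],[24,-1,-90,1.571,0],[24,-1,-90,1.571,0]]]'
python3 - <<'E'
from h import *
s,M=st()
im,d,K,W=cam('scene')
v,u=np.mgrid[:480,:640]; P=np.stack([(u-K[0,2])/K[0,0]*d,(v-K[1,2])/K[1,1]*d,d],-1)-W[:3,3]; P=(P@W[:3,:3])*1e3
q=P[...,:2]-O; X=q@sx; Y=q@np.array([-sx[1],sx[0]]); Z=P[...,2]
for a,b in [(132,144),(110,130),(80,110),(50,80)]:
    m=(d>0)&(X>-140)&(X<0)&(abs(Y+20)<70)&(Z>a)&(Z<b); print(a,m.sum(),*[np.percentile(t[m],[2,50,98]).round(0) for t in (X,Y,Z)] if m.sum() else '')
E
```

```text
time: 20.2
tcp_pos: [0.542, -0.0626, 0.2203]
eef_rot: [-3.137, 0.167, 0.001]
ft_force: [-0.2, -0.1, -0.5]
grip_width: 0.0855
finger_force: 0.0
t 20.2 tcp [542.  -62.6 220.3] tool x [ 0.994 -0.106 -0.001] y [-0.106 -0.994 -0.   ] z [-0.001  0.    -1.   ] F [-0.2 -0.1 -0.5] grip 85.5 j [-0.26  0.39  1.48 -0.    1.27  1.42]
132 231 [-97. -94. -89.] [-72. -23.  34.] [133. 139. 141.]
110 214 [-97. -96. -90.] [-73. -27.  33.] [110. 120. 129.]
80 291 [-96. -95. -88.] [-73. -28.  34.] [ 81.  96. 109.]
50 283 [-95. -93. -87.] [-74. -29.  34.] [51. 65. 80.]
```

```bash
python3 -m handwheel '[[[0,6,25,0,0],[0,6,60,0,0],[0,6,85,0,0],[0,6,105,0,0],[0,6,105,0,0.3],[0,6,105,0,0.5],[0,6,105,0,0.7],[0,6,105,0,0.85],[0,6,105,0,1],[0,6,105,0,1],[0,6,105,0,1],[0,6,105,0,1]]]' 30
```

```text
time: 21.45
tcp_pos: [0.5421, -0.068, 0.1166]
eef_rot: [-3.136, 0.168, -0.003]
ft_force: [-0.1, 3.6, 5.1]
grip_width: 0.0077
finger_force: 29.4
```

```bash
python3 -m handwheel '[[[0,0,-3,0,1],[0,0,-5,0,1],[0,4,-6,0,1],[0,12,-6,0,1],[0,22,-6,0,1],[0,32,-6,0,1],[0,42,-6,0,1],[0,50,-6,0,1],[0,54,-6,0,1],[0,54,-6,0,1]]]'
python3 - <<'E'
from h import *
st()
im,d,K,W=cam('scene')
v,u=np.mgrid[:480,:640]; P=np.stack([(u-K[0,2])/K[0,0]*d,(v-K[1,2])/K[1,1]*d,d],-1)-W[:3,3]; P=(P@W[:3,:3])*1e3
q=P[...,:2]-O; X=q@sx; Y=q@np.array([-sx[1],sx[0]]); Z=P[...,2]
for a,b in [(132,150),(110,130),(80,110),(50,80),(10,50)]:
    m=(d>0)&(X>-170)&(X<-120)&(abs(Y+20)<60)&(Z>a)&(Z<b); print(a,m.sum(),*[np.percentile(t[m],[2,50,98]).round(0) for t in (X,Y,Z)] if m.sum() else '')
E
```

```text
time: 22.45
tcp_pos: [0.5356, -0.1229, 0.1216]
eef_rot: [3.137, -0.17, -0.0]
ft_force: [0.4, -0.3, -2.9]
grip_width: 0.0073
finger_force: 29.6
t 22.45 tcp [ 535.6 -122.9  121.6] tool x [ 0.994 -0.108 -0.   ] y [-0.108 -0.994  0.   ] z [-0. -0. -1.] F [ 0.4 -0.3 -2.9] grip 7.3 j [-0.37  0.5   1.61 -0.    1.04  1.31]
132 282 [-166. -152. -133.] [-73. -29.  32.] [133. 143. 149.]
110 124 [-159. -152. -145.] [-73. -51. -18.] [111. 120. 130.]
80 261 [-153. -152. -146.] [-73. -35.  34.] [ 80.  94. 109.]
50 275 [-153. -152. -146.] [-73. -28.  33.] [50. 65. 79.]
10 332 [-153. -152. -146.] [-73. -27.  34.] [11. 30. 49.]
```

```bash
python3 -m handwheel '[[[0,0,3,0,1],[0,0,5,0,1],[0,0,6,0,1],[0,0,6,0,1]]]'; python3 -m handwheel '[[[0,0,0,0,0.9],[0,-4,0,0,0.8],[0,-9,0,0,0.72],[0,-12,0,0,0.65],[0,-12,0,0,0.65]]]'
```

```text
time: 22.9
tcp_pos: [0.5357, -0.1219, 0.1169]
eef_rot: [3.137, -0.167, 0.001]
ft_force: [-4.3, 0.8, 6.1]
grip_width: 0.0075
finger_force: 31.2
time: 23.4
tcp_pos: [0.5371, -0.1097, 0.1156]
eef_rot: [-3.137, 0.167, 0.0]
ft_force: [-0.9, -0.9, -0.4]
grip_width: 0.0295
finger_force: 0.0
```

```bash
python3 -m handwheel '[[[0,-3,2,0,0.65],[0,-6,4,0,0.65],[0,-9,5,0,0.65],[0,-12,6,0,0.65],[0,-12,6,0,0.65],[0,-12,6,0,0.65]]]'
python3 - <<'E'
from h import *
im,d,K,W=cam('scene')
v,u=np.mgrid[:480,:640]; P=np.stack([(u-K[0,2])/K[0,0]*d,(v-K[1,2])/K[1,1]*d,d],-1)-W[:3,3]; P=(P@W[:3,:3])*1e3
q=P[...,:2]-O; X=q@sx; Y=q@np.array([-sx[1],sx[0]]); Z=P[...,2]
for a,b in [(132,140),(80,90),(50,60),(10,20)]:
    m=(d>0)&(X>-170)&(X<-90)&(Y>5)&(Y<30)&(Z>a)&(Z<b); print(a,m.sum(),*[np.percentile(t[m],[2,50,98]).round(0) for t in (X,Y,Z)] if m.sum() else '')
E
```

```text
time: 24.0
tcp_pos: [0.5383, -0.0983, 0.1096]
eef_rot: [3.137, -0.168, -0.0]
ft_force: [0.0, -0.3, 0.1]
grip_width: 0.0296
finger_force: 0.1
132 10 [-116. -112. -109.] [ 6.  8. 14.] [133. 135. 137.]
80 0
50 30 [-139. -137. -135.] [ 6. 17. 29.] [50. 54. 60.]
10 25 [-149. -147. -145.] [ 7. 18. 29.] [11. 14. 20.]
```

```bash
python3 -m handwheel '[[[0,-1.5,2,0,0.6],[0,-3,5,0,0.54],[0,-5,8,0,0.48],[0,-6.5,10,0,0.42],[0,-8,12,0,0.36],[0,-10,15,0,0.3],[0,-14,17,0,0.3],[0,-18,20,0,0.3],[0,-22,22,0,0.3],[0,-27,25,0,0.3],[0,-31,27,0,0.3],[0,-31,27,0,0.3]]]'
cat >> h.py <<'E'
def side():
    im,d,K,W=cam('scene')
    v,u=np.mgrid[:480,:640]; P=np.stack([(u-K[0,2])/K[0,0]*d,(v-K[1,2])/K[1,1]*d,d],-1)-W[:3,3]; P=(P@W[:3,:3])*1e3
    q=P[...,:2]-O; X=q@sx; Y=q@np.array([-sx[1],sx[0]]); Z=P[...,2]; sat=cv2.cvtColor(im,cv2.COLOR_RGB2HSV)[...,1]
    for x in range(-170,40,15):
        m=(d>0)&(X>x)&(X<x+15)&(Y>-65)&(Y<25)&(Z>4)&(Z<150)&(sat<70)
        if m.sum()>8: print(x+7,m.sum(),np.percentile(Z[m],[5,50,95]).round(0),np.percentile(Y[m],[2,98]).round(0))
    return im
E
python3 -c "
from h import *
im=side();st();cv2.imwrite('pics/e.png',cv2.resize(im[160:360,150:420,::-1],None,fx=2,fy=2))"
```

```text
time: 25.25
tcp_pos: [0.5414, -0.0669, 0.0823]
eef_rot: [-3.137, 0.167, 0.001]
ft_force: [-0.2, 1.0, 0.3]
grip_width: 0.0601
finger_force: 0.5
-148 255 [  5.  12. 143.] [-63.  23.]
-133 555 [ 19.  32. 140.] [-63.  22.]
-118 399 [ 39.  49. 123.] [-63.  22.]
-103 346 [61. 72. 81.] [-64.  16.]
-88 402 [ 82.  91. 101.] [-63.  18.]
-73 326 [102. 110. 118.] [-64.  14.]
-58 102 [107. 121. 141.] [-35.  -8.]
-43 66 [136. 142. 148.] [-30.  -9.]
t 25.3 tcp [541.6 -67.2  82.5] tool x [ 0.994 -0.106 -0.   ] y [-0.106 -0.994  0.   ] z [-0. -0. -1.] F [ 0.1  0.6 -0.2] grip 59.6 j [-0.26  0.54  1.66 -0.    0.94  1.41]
```

View pics/e.png

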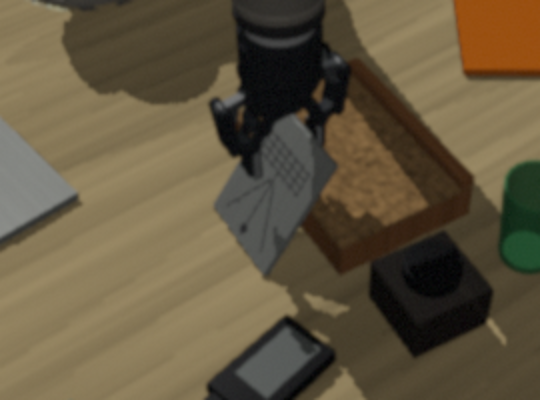

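The plate leans on the inner finger at about 55° with the engraved face up, at crop pixel (275,190). I'll keep easing it down onto the stand's edge.

```bash
python3 -m handwheel '[[[0,-4,3,0,0.3],[0,-8,6,0,0.3],[0,-12,9,0,0.3],[0,-16,12,0,0.28],[0,-19,14,0,0.25],[0,-23,16,0,0.22],[0,-27,18,0,0.2],[0,-31,19,0,0.2],[0,-35,19,0,0.2],[0,-35,19,0,0.2]]]'; python3 -c "
from h import *
side();st()"
```

```text
time: 26.3
tcp_pos: [0.5455, -0.0324, 0.0638]
eef_rot: [3.137, -0.167, 0.001]
ft_force: [-0.4, 0.4, -0.7]
grip_width: 0.0685
finger_force: 0.0
-148 279 [ 6. 11. 16.] [-62.  23.]
-133 318 [15. 21. 26.] [-64.  23.]
-118 387 [ 26.  32. 140.] [-62.  22.]
-103 472 [ 36.  43. 124.] [-63.  21.]
-88 381 [ 46.  54. 142.] [-64.  22.]
-73 275 [ 56.  62. 136.] [-63.  11.]
-58 300 [65. 71. 77.] [-61.  16.]
-43 255 [75. 81. 85.] [-62.  20.]
-28 87 [ 78. 106. 144.] [-35. -10.]
-13 61 [ 85. 118. 126.] [-31. -13.]
2 83 [122. 131. 147.] [-31.  -6.]
t 26.35 tcp [545.5 -32.6  63.8] tool x [ 0.994 -0.107  0.   ] y [-0.107 -0.994  0.   ] z [ 0. -0. -1.] F [ 0.2 -0.1 -1.2] grip 68.2 j [-0.2   0.57  1.67 -0.    0.9   1.48]
```

```bash
python3 -m handwheel '[[[0,0,-15,0,0.2],[0,0,-50,0,0.2],[0,0,-95,-0.1,0.2],[0,20,-100,-0.24,0.3],[0,40,-100,-0.38,0.4],[0,60,-100,-0.52,0.4],[0,80,-100,-0.66,0.4],[0,100,-100,-0.8,0.4],[0,120,-100,-0.94,0.4],[0,140,-100,-1.08,0.4],[0,140,-100,-1.22,0.4],[0,140,-80,-1.36,0.4],[0,140,-50,-1.5,0.4],[0,140,-10,-1.571,0.4],[0,140,30,-1.571,0.4],[0,140,55,-1.571,0.4],[0,140,64,-1.571,0.4],[0,140,64,-1.571,0.4]]]'; python3 -c "
from h import *
side();st()"
```

```text
time: 28.15
tcp_pos: [0.5301, -0.172, -0.0008]
eef_rot: [-2.336, -2.099, 0.001]
ft_force: [1.0, -0.1, -0.5]
grip_width: 0.0511
finger_force: 0.0
-148 276 [ 6. 11. 16.] [-63.  22.]
-133 313 [15. 21. 26.] [-63.  23.]
-118 313 [25. 30. 36.] [-63.  24.]
-103 313 [35. 41. 46.] [-63.  22.]
-88 317 [45. 50. 56.] [-63.  23.]
-73 318 [55. 61. 66.] [-64.  23.]
-58 322 [66. 71. 77.] [-64.  23.]
-43 259 [75. 80. 84.] [-63.  22.]
t 28.2 tcp [ 5.308e+02 -1.723e+02  3.000e-01] tool x [ 0.107  0.994 -0.   ] y [ 0.994 -0.107  0.001] z [ 0.001 -0.    -1.   ] F [-0.1  0.6  0.5] grip 51.3 j [-0.45  0.68  1.68 -0.    0.78 -0.34]
```

```bash
python3 -m handwheel '[[[8,0,0,0,0.4],[16,0,0,0,0.4],[22,0,0,0,0.4],[25,0,0,0,0.4],[28,0,0,0,0.4],[30,0,0,0,0.4],[32,0,0,0,0.4],[34,0,0,0,0.4],[36,0,0,0,0.4],[38,0,0,0,0.4],[38,0,0,0,0.4]]]'; python3 -c "
from h import *
side()"
```

```text
time: 29.3
tcp_pos: [0.5345, -0.1342, -0.0004]
eef_rot: [2.337, 2.099, -0.0]
ft_force: [0.3, -2.4, -0.9]
grip_width: 0.0512
finger_force: 1.3
-163 285 [ 13.  73. 141.] [-63.  10.]
-148 128 [  7.  79. 143.] [-63.  12.]
-133 98 [ 13.  20. 141.] [-64.   7.]
-118 229 [24. 30. 35.] [-63.  17.]
-103 322 [34. 40. 46.] [-63.  22.]
-88 319 [45. 51. 57.] [-63.  23.]
-73 330 [56. 62. 68.] [-64.  22.]
-58 327 [67. 73. 78.] [-64.  23.]
-43 310 [78. 83. 88.] [-63.  22.]
```

```bash
python3 -m handwheel '[[[2,0,0,0,0.4],[4,0,0,0,0.4],[6,0,0,0,0.4],[7,0,0,0,0.4],[8,0,0,0,0.4],[8,0,0,0,0.4]]]'|grep -E 'tcp|ft'; python3 -m handwheel '[[[1,0,0,0,0.4],[2,0,0,0,0.4],[3,0,0,0,0.4],[4,0,0,0,0.4],[4,0,0,0,0.4]]]'|grep -E 'tcp|ft'; python3 -c "
from h import *
side()"
```

```text
tcp_pos: [0.5353, -0.126, -0.0003]
ft_force: [-0.7, -2.5, -0.9]
tcp_pos: [0.5358, -0.1221, -0.0003]
ft_force: [-0.5, -2.8, -2.3]
-163 299 [ 18.  86. 141.] [-57.  12.]
-148 230 [ 12. 104. 144.] [-63.  10.]
-133 114 [  8.  15. 141.] [-64.  11.]
-118 106 [ 17.  26. 144.] [-64.  -8.]
-103 281 [31. 38. 45.] [-64.  17.]
-88 341 [44. 51. 58.] [-64.  22.]
-73 352 [58. 65. 72.] [-63.  24.]
-58 350 [71. 78. 85.] [-63.  22.]
-43 363 [85. 92. 99.] [-63.  23.]
-28 46 [ 97.  99. 101.] [-62.  22.]
```

```bash
for i in 1 2; do python3 -m handwheel '[[[1,0,0,0,0.4],[2,0,0,0,0.4],[3,0,0,0,0.4],[3,0,0,0,0.4]]]'|grep -E 'tcp|ft'; python3 -c "
from h import *
side()"; done
```

```text
tcp_pos: [0.5361, -0.1191, -0.0003]
ft_force: [0.1, -3.5, -3.0]
-163 213 [ 26.  91. 145.] [-56.  11.]
-148 310 [ 11.  73. 142.] [-64.  11.]
-133 130 [  7.  97. 144.] [-63.  10.]
-118 100 [ 14.  25. 147.] [-64.   6.]
-103 240 [30. 38. 44.] [-64.  13.]
-88 343 [43. 51. 58.] [-63.  20.]
-73 354 [58. 65. 73.] [-63.  23.]
-58 358 [73. 80. 87.] [-63.  24.]
-43 370 [ 87.  94. 102.] [-63.  23.]
-28 53 [100. 102. 104.] [-64.  24.]
tcp_pos: [0.5364, -0.1161, -0.0003]
ft_force: [-1.0, -2.4, -1.8]
-163 139 [ 69. 103. 147.] [-52.   5.]
-148 352 [ 14.  72. 143.] [-61.  11.]
-133 135 [  7. 109. 143.] [-65.   8.]
-118 119 [ 12.  22. 146.] [-64.   9.]
-103 205 [29. 38. 44.] [-64.   7.]
-88 333 [43. 51. 58.] [-64.  17.]
-73 369 [58. 66. 74.] [-63.  23.]
-58 369 [74. 82. 89.] [-63.  23.]
-43 386 [ 89.  98. 106.] [-64.  23.]
-28 44 [103. 105. 108.] [-62.  21.]
```

The plate won't tip over from its foot. The push holds the foot down, and the friction cone is too narrow to lift it. New plan: back off gently, straddle the upper end again and close so the grip turns the plate upright. Then set its foot on the cork and ease it down with the same finger support that worked before.

```bash
python3 -m handwheel '[[[-3,0,0,0,0.4],[-6,0,0,0,0.4],[-9,0,0,0,0.4],[-12,0,0,0,0.4],[-15,0,0,0,0.3],[-18,0,0,0,0.2],[-30,0,0,0,0.1],[-50,0,-20,0,0],[-60,0,-65,0.1,0],[-60,0,-110,0.24,0],[-40,0,-150,0.38,0],[-10,0,-160,0.52,0],[20,0,-160,0.66,0],[50,0,-160,0.8,0],[70,0,-160,0.94,0],[70,0,-160,1.08,0],[70,0,-160,1.22,0],[70,0,-160,1.36,0],[70,0,-160,1.5,0],[70,0,-160,1.571,0]]]'; python3 -c "
from h import *
side();st()"
```

```text
time: 33.4
tcp_pos: [0.5438, -0.0474, 0.1597]
eef_rot: [3.137, -0.176, -0.0]
ft_force: [0.6, 0.5, -0.9]
grip_width: 0.0852
finger_force: 0.0
-148 309 [ 6. 12. 17.] [-62.  23.]
-133 314 [16. 22. 27.] [-63.  22.]
-118 310 [26. 31. 37.] [-63.  21.]
-103 312 [36. 41. 46.] [-63.  23.]
-88 312 [46. 51. 56.] [-64.  23.]
-73 319 [55. 61. 66.] [-64.  23.]
-58 320 [65. 70. 76.] [-64.  24.]
-43 239 [74. 79. 83.] [-61.  24.]
t 33.45 tcp [543.8 -47.4 159.7] tool x [ 0.993 -0.114 -0.   ] y [-0.114 -0.993  0.   ] z [-0. -0. -1.] F [-0.7 -0.1  0.2] grip 85.2 j [-0.23  0.45  1.57 -0.    1.12  1.46]
```

```bash
python3 -m handwheel '[[[0,-7,40,0.008,0.18],[0,-7,75,0.008,0.18],[0,-7,95,0.008,0.18],[0,-7,107,0.008,0.18],[0,-7,107,0.008,0.18]]]' 40; python3 -c "
from h import *
im=side();st();cv2.imwrite('pics/f.png',cv2.resize(im[160:360,150:420,::-1],None,fx=2,fy=2))"
```

```text
time: 33.95
tcp_pos: [0.5438, -0.04, 0.0514]
eef_rot: [-3.136, 0.18, 0.004]
ft_force: [0.7, 0.0, -0.1]
grip_width: 0.0702
finger_force: 0.0
-148 306 [ 6. 11. 16.] [-63.  23.]
-133 399 [ 16.  22. 141.] [-62.  23.]
-118 399 [ 26.  32. 121.] [-64.  22.]
-103 485 [ 36.  45. 128.] [-63.  21.]
-88 284 [ 46.  53. 146.] [-64.   0.]
-73 304 [ 55.  61. 129.] [-63.  12.]
-58 324 [ 65.  71. 140.] [-63.  14.]
-43 236 [ 75.  79. 132.] [-63.  11.]
-28 117 [ 68.  92. 126.] [-35.  -9.]
-13 109 [109. 117. 149.] [-31.  -9.]
2 26 [114. 128. 146.] [-31. -11.]
t 34.0 tcp [544.7 -40.1  52.7] tool x [ 0.993 -0.115 -0.   ] y [-0.115 -0.993  0.   ] z [-0. -0. -1.] F [ 0.8 -0.3  0.8] grip 70.0 j [-0.21  0.58  1.68 -0.    0.88  1.47]
```

View pics/f.png

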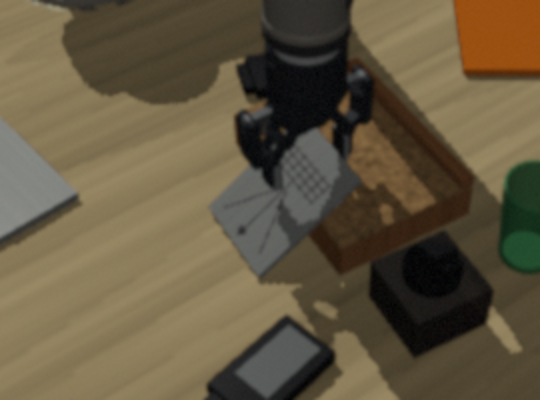

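```bash
python3 -m handwheel '[[[0,-1,0,0,0.3],[0,-4,-1,0,0.4],[0,-5.5,-2,0,0.47],[0,-5.5,-2,0,0.5],[0,-3,-10,0,0.54],[0,0,-17.5,0,0.6],[0,5,-27,0,0.65],[0,12,-35,0,0.7],[0,20,-43,0,0.74],[0,20,-43,0,0.74]]]' 25; python3 -c "
from h import *
im=side()"
```

```text
time: 35.0
tcp_pos: [0.543, -0.0611, 0.0972]
eef_rot: [3.135, -0.183, 0.004]
ft_force: [-0.1, -0.2, -0.2]
grip_width: 0.0222
finger_force: 0.0
-163 294 [ 8. 12. 17.] [-63.  22.]
-148 295 [16. 20. 25.] [-63.  24.]
-133 309 [24. 28. 33.] [-63.  23.]
-118 329 [ 31.  36. 141.] [-63.  22.]
-103 406 [ 40.  45. 137.] [-62.  22.]
-88 287 [46. 51. 55.] [-64.  22.]
-73 401 [ 54.  61. 139.] [-62.  17.]
-58 257 [61. 65. 71.] [-63.  22.]
```

The clamp slipped, and the plate is still on the ramp at 28°. A more reliable way is to push the foot all the way in. That walks the plate upright against the stand, with the finger blocking the foot. From there I can grip the top as I did before.

```bash
python3 -m handwheel '[[[0,0,-30,-0.1,0.6],[0,15,-60,-0.24,0.5],[0,35,-60,-0.38,0.4],[0,60,-60,-0.52,0.4],[0,85,-60,-0.66,0.4],[0,110,-60,-0.8,0.4],[0,122,-60,-0.94,0.4],[0,122,-60,-1.08,0.4],[0,122,-40,-1.22,0.4],[0,122,-10,-1.36,0.4],[0,122,30,-1.5,0.4],[0,122,70,-1.58,0.4],[0,122,90,-1.58,0.4],[0,122,97,-1.58,0.4],[0,122,97,-1.58,0.4]]]'; python3 -c "
from h import *
st()"
```

```text
time: 36.55
tcp_pos: [0.5276, -0.1804, -0.0017]
eef_rot: [-2.335, -2.099, 0.001]
ft_force: [1.0, -0.3, 1.3]
grip_width: 0.0515
finger_force: 0.0
t 36.55 tcp [ 527.6 -180.4   -1.7] tool x [0.106 0.994 0.001] y [ 0.994 -0.106 -0.002] z [-0.002  0.001 -1.   ] F [ 1.  -0.3  1.3] grip 51.5 j [-0.47  0.68  1.68 -0.    0.78 -0.36]
```

```bash
python3 -m handwheel '[[[6,0,0,0,0.4],[13,0,0,0,0.4],[18,0,0,0,0.4],[22,0,0,0,0.4],[26,0,0,0,0.4],[30,0,0,0,0.4],[34,0,0,0,0.4],[38,0,0,0,0.4],[42,0,0,0,0.4],[46,0,0,0,0.4],[50,0,0,0,0.4],[54,0,0,0,0.4],[57,0,0,0,0.4],[60,0,0,0,0.4],[63,0,0,0,0.4],[66,0,0,0,0.4],[69,0,0,0,0.4],[72,0,0,0,0.4]]]'; python3 -m handwheel '[[[3,0,0,0,0.4],[6,0,0,0,0.4],[9,0,0,0,0.4],[12,0,0,0,0.4]]]'; python3 -c "
from h import *
im=side()"
```

```text
time: 38.35
tcp_pos: [0.5359, -0.109, -0.0013]
eef_rot: [2.336, 2.1, -0.0]
ft_force: [-0.9, -6.1, 0.6]
grip_width: 0.0516
finger_force: 2.5
time: 38.75
tcp_pos: [0.5373, -0.0971, -0.0012]
eef_rot: [2.336, 2.1, 0.0]
ft_force: [0.3, -4.7, -0.0]
grip_width: 0.0517
finger_force: 1.7
-163 37 [131. 140. 147.] [-35. -14.]
-148 94 [ 86. 137. 148.] [-51.  -0.]
-133 379 [ 15.  80. 140.] [-61.  12.]
-118 166 [  7. 108. 145.] [-64.  11.]
-103 121 [  9.  25. 144.] [-64.   5.]
-88 232 [43. 58. 68.] [-64.  -4.]
-73 370 [69. 83. 97.] [-64.   2.]
-58 479 [ 99. 113. 126.] [-63.  20.]
-43 77 [124. 126. 128.] [-62.  21.]
```

```bash
python3 -m handwheel '[[[2,0,0,0,0.4],[4,0,0,0,0.4],[6,0,0,0,0.4],[8,0,0,0,0.4],[10,0,0,0,0.4],[12,0,0,0,0.4],[14,0,0,0,0.4],[16,0,0,0,0.4],[17.5,0,0,0,0.4],[19,0,0,0,0.4],[19,0,0,0,0.4]]]'; python3 -c "
from h import *
im=side()"; python3 -m handwheel '[[[1,0,0,0,0.4],[2,0,0,0,0.4],[3,0,0,0,0.4]]]'
```

```text
time: 39.9
tcp_pos: [0.5385, -0.0845, -0.0012]
eef_rot: [2.332, 2.098, -0.009]
ft_force: [-8.5, -36.0, -2.0]
grip_width: 0.0513
finger_force: 12.4
-148 42 [130. 140. 149.] [-37. -11.]
-133 113 [ 72. 130. 147.] [-50.   9.]
-118 363 [ 14.  75. 142.] [-63.  13.]
-103 176 [  8. 106. 144.] [-64.  10.]
-88 163 [ 27.  81. 140.] [-64.  -9.]
-73 291 [ 94. 119. 138.] [-64. -26.]
-58 12 [135. 137. 137.] [-57. -19.]
time: 40.25
tcp_pos: [0.5386, -0.0844, -0.0011]
eef_rot: [2.33, 2.097, -0.013]
ft_force: [-12.4, -55.2, -2.0]
grip_width: 0.0513
finger_force: 19.1
```

```bash
python3 -m handwheel '[[[-3,0,0,0,0.4],[-6,0,0,0,0.4],[-8,0,0,0,0.4]]]'; python3 -c "
from h import *
im,d,K,W=cam('scene');im2,_,_,_=cam('top');cv2.imwrite('pics/g.png',cv2.resize(np.hstack([im[130:370,150:450],im2[130:370,220:500]])[:,:,::-1],None,fx=1.37,fy=1.37))"
```

```text
time: 40.55
tcp_pos: [0.5383, -0.0849, -0.0014]
eef_rot: [2.337, 2.099, -0.001]
ft_force: [-0.1, -3.2, -0.9]
grip_width: 0.0515
finger_force: 1.4
```

View pics/g.png

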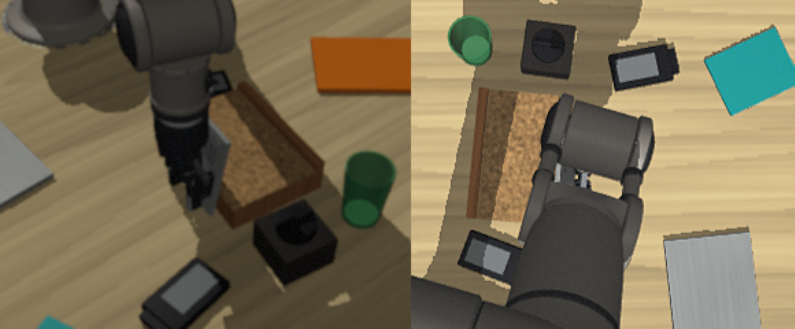

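The plate leans steeply at about 75°, and the gripper body rather than the fingers is touching it. I'll back off to the ramp and turn the open gripper 90°. The back of the leading finger sticks out past the body, so I'll push the foot with that.

```bash
python3 -m handwheel '[[[-3,0,0,0,0.4],[-7,0,0,0,0.4],[-12,0,0,0,0.4],[-17,0,0,0,0.4],[-23,0,0,0,0.4],[-29,0,0,0,0.4],[-35,0,0,0,0.4],[-41,0,0,0,0.4],[-48,0,0,0,0.4],[-55,0,0,0,0.3],[-75,0,-20,0,0.2],[-115,0,-30,0.1,0],[-128,0,-30,0.24,0],[-128,0,-30,0.38,0],[-128,0,-30,0.52,0],[-128,0,-30,0.66,0],[-128,0,-30,0.8,0],[-128,0,-30,0.94,0],[-128,0,-30,1.08,0],[-128,0,-30,1.22,0]]]'; python3 -m handwheel '[[[0,0,0,0.14,0],[0,0,0,0.28,0],[0,0,0,0.35,0],[0,0,0,0.35,0]]]';python3 -c "
from h import *
side();st()"
```

```text
time: 42.65
tcp_pos: [0.525, -0.211, 0.0287]
eef_rot: [3.119, 0.374, -0.0]
ft_force: [0.2, 0.5, -0.2]
grip_width: 0.0853
finger_force: 0.0
time: 43.05
tcp_pos: [0.525, -0.2109, 0.0287]
eef_rot: [3.137, -0.166, 0.0]
ft_force: [0.5, -0.1, 0.3]
grip_width: 0.0853
finger_force: 0.0
-163 10 [ 94. 104. 114.] [-29. -27.]
-103 212 [ 5. 15. 27.] [-63.  24.]
-88 774 [28. 63. 95.] [-63.  23.]
-73 594 [ 97. 121. 138.] [-63.  23.]
-58 9 [135. 136. 136.] [-62.  15.]
t 43.1 tcp [ 525.  -210.9   28.7] tool x [ 0.995 -0.103 -0.   ] y [-0.103 -0.995  0.   ] z [-0. -0. -1.] F [-0.1 -0.4  0.2] grip 85.3 j [-0.52  0.65  1.64 -0.    0.85  1.16]
```

The plate is standing stably, leaning at about 75°. I can straddle its top and grip it directly.

```bash
python3 -m handwheel '[[[0,0,-45,0,0],[0,0,-95,0,0],[0,-30,-138,0,0],[0,-80,-138,0,0],[0,-130,-138,0,0],[0,-165,-138,0,0],[0,-172,-125,0,0],[0,-172,-105,0,0],[0,-172,-88,0,0],[0,-172,-88,0,0.3],[0,-172,-88,0,0.55],[0,-172,-88,0,0.75],[0,-172,-88,0,0.85],[0,-172,-89,0,1],[0,-172,-90,0,1],[0,-172,-91,0,1],[0,-172,-91,0,1]]]' 30; python3 -c "
from h import *
side();st()"
```

```text
time: 44.8
tcp_pos: [0.543, -0.0408, 0.1196]
eef_rot: [3.135, -0.165, -0.001]
ft_force: [-0.1, -5.3, -3.2]
grip_width: 0.0109
finger_force: 28.1
-103 261 [ 5. 16. 30.] [-64.  23.]
-88 724 [32. 60. 92.] [-63.  23.]
-73 540 [ 90. 110. 139.] [-64.  20.]
-58 78 [132. 138. 149.] [-60. -11.]
t 44.85 tcp [542.9 -40.7 119.6] tool x [ 0.995 -0.105 -0.   ] y [-0.105 -0.994  0.002] z [-0.001 -0.002 -1.   ] F [-0.4 -4.6 -3. ] grip 10.4 j [-0.21  0.49  1.62 -0.    1.03  1.46]
```

```bash
python3 -m handwheel '[[[0,6,-6,0,1],[0,12,-14,0,1],[0,13,-24,0,1],[0,13,-36,0,1],[0,13,-48,0,1],[0,13,-60,0,1],[0,13,-60,0,1]]]' 40
python3 - <<'E'
from h import *
st()
im,d,K,W=cam('scene')
v,u=np.mgrid[:480,:640]; P=np.stack([(u-K[0,2])/K[0,0]*d,(v-K[1,2])/K[1,1]*d,d],-1)-W[:3,3]; P=(P@W[:3,:3])*1e3
q=P[...,:2]-O; X=q@sx; Y=q@np.array([-sx[1],sx[0]]); Z=P[...,2]; sat=cv2.cvtColor(im,cv2.COLOR_RGB2HSV)[...,1]
for a in range(30,210,15):
    m=(d>0)&(X>-120)&(X<-40)&(Y>-70)&(Y<25)&(Z>a)&(Z<a+15)&(sat<70)
    if m.sum(): print(a,m.sum(),*[np.percentile(t[m],[2,50,98]).round(0) for t in (X,Z)])
E
```

```text
time: 45.55
tcp_pos: [0.543, -0.052, 0.1821]
eef_rot: [-3.137, 0.165, -0.007]
ft_force: [0.1, -1.1, -3.6]
grip_width: 0.0071
finger_force: 39.7
t 45.55 tcp [543.  -52.  182.1] tool x [ 0.995 -0.105  0.004] y [-0.105 -0.995 -0.   ] z [ 0.004 -0.    -1.   ] F [ 0.1 -1.1 -3.6] grip 7.1 j [-0.24  0.42  1.55  0.    1.17  1.44]
30 6 [-75. -74. -73.] [42. 43. 45.]
45 11 [-81. -80. -75.] [46. 58. 60.]
60 118 [-82. -81. -80.] [61. 67. 75.]
75 126 [-82. -81. -80.] [75. 82. 90.]
90 134 [-83. -81. -80.] [ 90.  98. 105.]
105 140 [-83. -81. -79.] [105. 113. 120.]
120 136 [-82. -81. -80.] [120. 128. 135.]
135 144 [-82. -81. -80.] [135. 143. 150.]
150 149 [-82. -81. -80.] [151. 158. 164.]
165 116 [-82. -81. -80.] [165. 171. 180.]
180 126 [-94. -81. -63.] [181. 189. 195.]
195 184 [-94. -79. -61.] [195. 199. 210.]
```

```bash
python3 -m handwheel '[[[0,0,6,0,1],[0,0,11,0,1],[0,0,13,0,1],[0,0,13,0,1]]]'|grep -E 'tcp|ft'; python3 -m handwheel '[[[0,0,1,0,1],[0,0,2,0,1]]]'|grep -E 'tcp|ft'
```

```text
tcp_pos: [0.5415, -0.0523, 0.1682]
ft_force: [-6.9, 1.7, 14.8]
tcp_pos: [0.5418, -0.0524, 0.1681]
ft_force: [-12.8, 1.9, 34.1]
```

```bash
python3 -m handwheel '[[[0,0,-3,0,1],[0,0,-4.5,0,1],[0,0,-4.5,0,0.9],[0,-4,-4.5,0,0.8],[0,-9,-3,0,0.72],[0,-12,-1,0,0.65],[0,-12,0,0,0.65]]]'; python3 -m handwheel '[[[0,-3,2,0,0.65],[0,-6,4,0,0.65],[0,-9,5,0,0.65],[0,-12,6,0,0.65],[0,-12,6,0,0.65],[0,-12,6,0,0.65]]]'; python3 -c "
from h import *
side();st()"
```

```text
time: 46.9
tcp_pos: [0.5429, -0.0399, 0.1642]
eef_rot: [-3.137, 0.164, 0.001]
ft_force: [0.4, 0.3, 0.2]
grip_width: 0.0301
finger_force: 0.0
time: 47.5
tcp_pos: [0.5443, -0.0285, 0.1587]
eef_rot: [3.137, -0.165, -0.0]
ft_force: [0.2, 1.5, -0.2]
grip_width: 0.0297
finger_force: 0.2
-88 58 [45. 50. 55.] [-63.  20.]
-73 706 [ 54.  81. 107.] [-63.  22.]
-58 457 [110. 127. 147.] [-64.  22.]
t 47.55 tcp [544.3 -28.6 158.7] tool x [ 0.994 -0.105  0.   ] y [-0.105 -0.994  0.   ] z [ 0. -0. -1.] F [-0.8  0.  -0.6] grip 29.8 j [-0.19  0.45  1.58 -0.    1.12  1.48]
```

```bash
python3 -m handwheel '[[[0,-1.5,2,0,0.6],[0,-3,5,0,0.54],[0,-5,8,0,0.48],[0,-6.5,10,0,0.42],[0,-8,12,0,0.36],[0,-10,15,0,0.3],[0,-14,17,0,0.3],[0,-18,20,0,0.3],[0,-22,22,0,0.3],[0,-27,25,0,0.3],[0,-31,27,0,0.3],[0,-31,27,0,0.3]]]'; python3 -c "
from h import *
side();st()"
```

```text
time: 48.75
tcp_pos: [0.5474, 0.0028, 0.1313]
eef_rot: [-3.137, 0.164, 0.001]
ft_force: [0.3, 0.9, -0.5]
grip_width: 0.0596
finger_force: 0.5
-73 417 [46. 59. 71.] [-63.  22.]
-58 447 [ 71.  82. 143.] [-62.  23.]
-43 376 [ 91. 101. 111.] [-64.  23.]
-28 394 [112. 123. 132.] [-63.  17.]
-13 358 [133. 141. 149.] [-63.  21.]
t 48.8 tcp [547.5   2.5 131.5] tool x [ 0.995 -0.104 -0.   ] y [-0.104 -0.995  0.   ] z [-0. -0. -1.] F [ 0.4  0.7 -0.4] grip 60.0 j [-0.14  0.48  1.6  -0.    1.06  1.54]
```

```bash
python3 -m handwheel '[[[0,-5,5,0,0.29],[0,-10,10,0,0.28],[0,-15.5,14.5,0,0.27],[0,-18.5,19,0,0.25],[0,-21.5,24,0,0.23],[0,-24.5,29,0,0.2],[0,-27.5,33.5,0,0.18],[0,-27.5,33.5,0,0.18]]]'; python3 -c "
from h import *
side();st()"
```

```text
time: 49.6
tcp_pos: [0.55, 0.0299, 0.0973]
eef_rot: [3.137, -0.165, -0.002]
ft_force: [0.0, 1.1, -1.0]
grip_width: 0.0701
finger_force: 0.6
-88 50 [45. 52. 54.] [-63.  24.]
-73 336 [44. 57. 62.] [-64.  22.]
-58 313 [61. 67. 72.] [-63.  23.]
-43 406 [ 71.  78. 136.] [-63.  23.]
-28 305 [ 80.  86. 129.] [-64.  22.]
-13 228 [ 91.  96. 101.] [-63.   5.]
2 295 [100. 105. 110.] [-63.  17.]
17 308 [109. 114. 120.] [-63.  19.]
32 236 [118. 123. 128.] [-62.  18.]
t 49.65 tcp [550.2  29.7  97.7] tool x [ 0.994 -0.105 -0.001] y [-0.105 -0.994  0.   ] z [-0.001 -0.    -1.   ] F [ 0.2  1.1 -1.1] grip 70.1 j [-0.09  0.53  1.63 -0.    0.99  1.59]
```

```bash
python3 -m handwheel '[[[0,-2,4,0,0.15],[0,-4,8.5,0,0.13],[0,-6,14,0,0.1],[0,-8,20,0,0.08],[0,-9.5,24,0,0.07],[0,-11,28,0,0.06],[0,-11,28,0,0.06]]]'; python3 -c "
from h import *
side();st()"
```

```text
time: 50.35
tcp_pos: [0.5513, 0.0406, 0.0695]
eef_rot: [3.137, -0.165, -0.002]
ft_force: [1.1, -0.6, -0.3]
grip_width: 0.0805
finger_force: 0.0
-88 195 [33. 52. 55.] [-64.  23.]
-73 244 [50. 53. 55.] [-63.  24.]
-58 277 [ 50.  53. 138.] [-64.  22.]
-43 294 [ 50.  53. 140.] [-62.  22.]
-28 393 [ 50.  54. 146.] [-62.  22.]
-13 191 [ 50.  52. 146.] [-64.  18.]
2 206 [50. 52. 55.] [-64.  14.]
17 225 [50. 52. 55.] [-62.  23.]
32 216 [50. 52. 55.] [-63.  24.]
t 50.4 tcp [551.5  40.5  69.9] tool x [ 0.994 -0.105 -0.   ] y [-0.105 -0.994  0.   ] z [-0. -0. -1.] F [-0.5 -0.4 -0. ] grip 80.5 j [-0.07  0.57  1.65 -0.    0.92  1.61]
```

The plate lies flat on the cork, engraved face up. Next I'll go behind it and push it home.

```bash
python3 -m handwheel '[[[0,0,-30,0,0.06],[2,10,-60,-0.1,0.2],[2,30,-70,-0.24,0.4],[2,50,-70,-0.38,0.4],[2,70,-70,-0.52,0.4],[2,90,-70,-0.66,0.4],[2,110,-70,-0.8,0.4],[2,130,-70,-0.94,0.4],[2,148,-70,-1.08,0.4],[2,148,-70,-1.22,0.4],[2,148,-50,-1.36,0.4],[2,148,-20,-1.5,0.4],[2,148,10,-1.571,0.4],[2,148,24,-1.571,0.4],[2,148,24,-1.571,0.4]]]'; python3 -c "
from h import *
im,D=prof('top');s,M=st()
r=cv2.minAreaRect(D[:,:2].astype(np.float32));print(r)"
```

```text
time: 51.9
tcp_pos: [0.5367, -0.1066, 0.0443]
eef_rot: [-2.333, -2.099, 0.003]
ft_force: [0.3, 0.5, -0.5]
grip_width: 0.0515
finger_force: 0.0
top 2417 X [-63. -33.  -4.  25.  53.] Y [-71. -45. -17.  10.  38.] Z [47. 52. 53. 55. 58.] normal [ 0.001 -0.002  1.   ] tilt deg 0.1
t 51.95 tcp [ 537.7 -106.9   45.8] tool x [0.105 0.994 0.   ] y [ 0.994 -0.105 -0.001] z [-0.001  0.    -1.   ] F [-0.3  0.7  1.3] grip 50.9 j [-0.34  0.6   1.68 -0.    0.87 -0.23]
((-5.189476013183594, -16.75829315185547), (111.83465576171875, 121.0404052734375), 89.84861755371094)
```

```bash
python3 -m handwheel '[[[8,0,-0.5,0,0.4],[16,0,-0.5,0,0.4],[22,0,-0.5,0,0.4],[26,0,-0.5,0,0.4],[29,0,-0.5,0,0.4],[32,0,-0.5,0,0.4],[34,0,-0.5,0,0.4],[36,0,-0.5,0,0.4],[38,0,-0.5,0,0.4],[39,0,-0.5,0,0.4],[39,0,-0.5,0,0.4]]]'|grep -E 'time|tcp|ft'; for i in 1 2; do python3 -m handwheel '[[[1,0,0,0,0.4],[2,0,0,0,0.4],[2,0,0,0,0.4]]]'|grep -E 'time|tcp|ft'; done
```

```text
time: 53.05
tcp_pos: [0.5422, -0.0681, 0.0467]
ft_force: [0.1, -2.9, 0.3]
time: 53.35
tcp_pos: [0.5424, -0.0661, 0.0467]
ft_force: [0.0, -1.6, 0.6]
time: 53.65
tcp_pos: [0.5426, -0.064, 0.0467]
ft_force: [-0.4, -1.6, 1.0]
```

```bash
for i in 1 2 3 4; do python3 -m handwheel '[[[1,0,0,0,0.4],[1.5,0,0,0,0.4]]]'|grep -E 'time|tcp|ft'; done
```

```text
time: 53.85
tcp_pos: [0.5427, -0.0632, 0.0468]
ft_force: [-0.4, -6.3, 1.6]
time: 54.05
tcp_pos: [0.5428, -0.0629, 0.047]
ft_force: [-3.2, -11.6, 3.0]
time: 54.25
tcp_pos: [0.543, -0.0624, 0.0471]
ft_force: [-4.4, -16.6, 3.1]
time: 54.45
tcp_pos: [0.5432, -0.062, 0.0474]
ft_force: [-5.3, -20.7, 5.4]
```

```bash
python3 -m handwheel '[[[-5,0,0,0,0.4],[-20,0,0,0,0.4],[-50,0,-20,0,0.4],[-95,0,-50,0,0.4],[-140,0,-80,0,0.4],[-180,0,-100,0,0.4],[-180,0,-100,0,0.4]]]'|head -1
python3 - <<'E'
from h import *
for n in ('top','scene'):
    im,D=prof(n); r=cv2.minAreaRect(D[:,:2].astype(np.float32));print(r)
im,d,K,W=cam('top'); cv2.imwrite('pics/z.png',cv2.resize(im[130:330,220:440,::-1],None,fx=2.7,fy=2.7))
E
```

```text
time: 55.15
top 2906 X [-74. -41.  -6.  30.  63.] Y [-71. -43. -16.  12.  38.] Z [47. 52. 53. 55. 58.] normal [ 0.    -0.006  1.   ] tilt deg 0.3
((-5.387763977050781, -16.74972152709961), (139.8902587890625, 112.25878143310547), 0.16154828667640686)
scene 1179 X [-78. -66. -50. -35. -13.] Y [-70. -42. -14.  13.  38.] Z [47. 51. 52. 53. 56.] normal [-0.012  0.001  1.   ] tilt deg 0.7
((-44.73764419555664, -15.461761474609375), (112.64749908447266, 70.40897369384766), 88.3961181640625)
```

View pics/z.png

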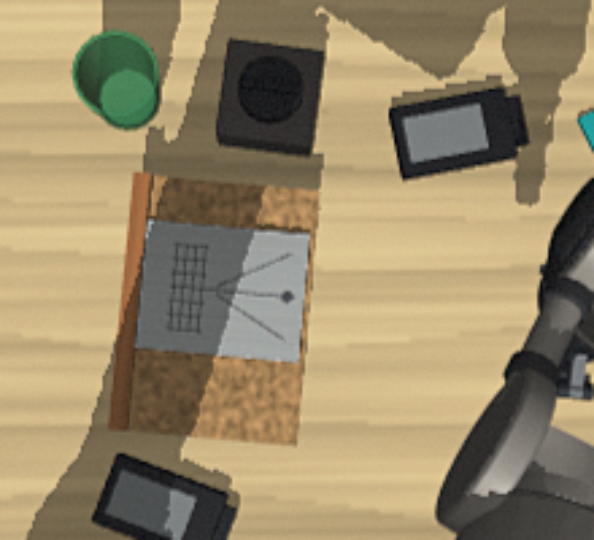

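The plate lies flat, engraved face up, square and flush against the strip (left edge at crop pixel (145,285)), with its centre at x ≈ −5.4 mm in the stand frame. The other objects look undisturbed, so I'm handing it in.

```bash
python3 -c "
from bench import manip
print(manip.job_done())"
```

```text
the job is handed in; nothing more can be done
None
```

I handed the job in at about 55 s with the plate flat on the cork, engraved face up, square and flush against the strip and the other objects apparently unmoved; no verdict came back, and the wrist force hit about 55 N once with the gripper body against the plate, so the 40 N limit may have been passed, and I could not check turning speed as it settled flat.

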